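Pack the stamp-and-stick box for the next pottery class

TASK

Pack the blue box for the next pottery class: pull every wooden modelling stick out of the stand and lay them all flat in the box's narrow compartment. Pick the broken stamps (a corner or half missing) off the tipping tray into the grey scrap tub first, and only then lift the tray by its handle until it is steep, so that the sound stamps slide into the wide compartment, and lower it back onto its rest. The sticks may be done at any time; leave the jar, mug and clay disc where they are.

Things in the scene. Friction and masses are not known exactly. Their poses are not given: they have to be found in the camera images.
- tipper: Fixed wooden trestle carrying the tipping tray. Origin on the table under the middle of the tray's hinge line, which runs along its x axis, 74 mm above the table. Its y axis points from the hinge (spout side) across the tray to the handle, roughly to the robot's left; z up. Turned up to 0.12 rad from the world axes.
- tray_floor (a point): Middle of the white tray's floor, on its top face, 71 mm in y from the hinge and 80 mm above the table when down; turns with the tray. Inside 238 mm along x and 166 mm in y (from -12 to 154 mm in the tipper's frame). Walls 12 mm high above the floor on three sides, none on the -y side (the spout, over the box). Stamps lie at x about -72, 0 or 72 mm, y about 45 or 107 mm from the hinge.
- tray (a joint): Tilt of the tray about its hinge, rad: 0 = down on its rest, growing as the handle is lifted, stop at 1.2. Turns freely: the tray (about 0.35 kg) falls back when let go. The stamps slide off into the box when it is steep enough (0.8 to 1.1 rad).
- tray_handle (a point): Middle of the tray's handle: dark round steel bar 12 mm thick, 110 mm long, parallel to the hinge, 210 mm from it in y and 84 mm above the table when the tray is down; its middle 80 mm is free to grasp from above, with 44 mm of clear space to the tray's wall. It can turn between the finger pads. Turns with the tray.
- kit_box: Fixed open blue box under the spout, 262 x 216 x 60 mm high, walls 6 mm, floor 5 mm. Origin under its centre on the table, axes parallel to the tipper's. A full-height wall at y = -29 mm divides it: the wide stamp compartment by the tray (inside y -26 to +102 mm) and the narrow stick compartment (inside y -102 to -32 mm, 70 mm wide), both 250 mm long in x.
- scrap_tub: Fixed open grey tub for scrap, 150 x 150 x 70 mm high, walls 4 mm. Origin under its centre.
- stick_stand: Fixed dark wooden stand 196 x 56 x 70 mm high with four square wells in a row along its x axis, at x = -72, -24, 24, 72 mm, each 20 mm wide and 60 mm deep (well floor 10 mm above the table). Origin under its centre. Near the scrap tub; the two may have swapped places.
- stick1: Pale wooden modelling stick with a thin orange band, 165 mm long, 14 x 14 mm square in section, about 25 g; standing loosely in a well of the stand, with 105 mm showing above it. Origin at the middle of its lower end, z axis along its length (up at the start). May be absent.
- stick1_top (a point): Middle of the upper end of stick1, 165 mm along its z axis from its origin.
- stick2: Pale wooden modelling stick with a thin orange band, 165 mm long, 14 x 14 mm square in section, about 25 g; standing loosely in a well of the stand, with 105 mm showing above it. Origin at the middle of its lower end, z axis along its length (up at the start). May be absent.
- stick2_top (a point): Middle of the upper end of stick2, 165 mm along its z axis from its origin.
- stick3: Pale wooden modelling stick with a thin orange band, 165 mm long, 14 x 14 mm square in section, about 25 g; standing loosely in a well of the stand, with 105 mm showing above it. Origin at the middle of its lower end, z axis along its length (up at the start). May be absent.
- stick3_top (a point): Middle of the upper end of stick3, 165 mm along its z axis from its origin.
- stick4: Pale wooden modelling stick with a thin orange band, 165 mm long, 14 x 14 mm square in section, about 25 g; standing loosely in a well of the stand, with 105 mm showing above it. Origin at the middle of its lower end, z axis along its length (up at the start). May be absent.
- stick4_top (a point): Middle of the upper end of stick4, 165 mm along its z axis from its origin.
- stamp1: Sound terracotta stamp: a whole square block 36 x 36 x 24 mm high with a cross on its face, about 60 g, flat on the tray. Origin at its centre. May be absent.
- stamp2: Sound terracotta stamp: a whole square block 36 x 36 x 24 mm high with a cross on its face, about 60 g, flat on the tray. Origin at its centre. May be absent.
- stamp3: Sound terracotta stamp: a whole square block 36 x 36 x 24 mm high with a cross on its face, about 60 g, flat on the tray. Origin at its centre. May be absent.
- stamp4: Sound terracotta stamp: a whole square block 36 x 36 x 24 mm high with a cross on its face, about 60 g, flat on the tray. Origin at its centre. May be absent.
- chipped1: Chipped terracotta stamp: like the others, 36 x 36 x 24 mm, but the whole quarter at +x +y (18 x 18 mm) is broken away, leaving an L. Origin where the centre of the whole block would be (at the L's inner corner, half height). About 45 g. May be absent.
- chipped2: Snapped terracotta stamp: only half a block, 36 mm (x) x 18 mm (y) x 24 mm high, about 30 g. Origin at its centre. May be absent.
- glaze_jar: Bystander: round blue jar with white cap, 64 mm wide, 90 mm high, loose. Origin under its centre.
- water_mug: Bystander: white mug, 76 mm wide, 85 mm high, loose. Origin under its centre.
- clay_disc: Bystander: flat terracotta disc on newspaper, 150 mm wide, 16 mm thick, loose. Origin under its centre.
There are look-alikes about, which are no part of the job. Leave any green look-alike of the scrap_tub alone.

How it is judged:
By the outcome, as a careful person would: the job done as asked, in the order asked, and still so for the second after the job is handed in, with the robot touching nothing.
Of stamp1, stamp2, stamp3, stamp4 only 2 to 4 are there at a start; the rules pass over those that are not, and their reading is None.
Of chipped1, chipped2 only 1 to 2 are there at a start; the rules pass over those that are not, and their reading is None.
Of stick1, stick2, stick3, stick4 only 3 to 4 are there at a start; the rules pass over those that are not, and their reading is None.
At some moment in a run one of stamp1, stamp2, stamp3, stamp4, chipped1, chipped2 may be knocked a few centimetres aside while the robot is not near it.
Once in a run the grip may slacken for a moment while it holds something.
It also fails if it takes over 210 s, if anything falls off the work surface, if the arm or the gripper's body presses on something with over 40 N, if the wrist force passes 120 N, or if a joint passes its speed limit or range.

ROBOT

A 6-joint arm with a two-finger parallel gripper is mounted at the origin on the work surface. World frame = base frame: x ahead of the robot, y to its left, z up, the work surface at z = 0. Lengths are in mm, angles in rad, forces in N, time in s.
With the tool pointing down it reaches from about 250 to 775 mm from the base axis. Payload 8.9 kg.
Tool frame: the origin (TCP) lies at the very end of the fingers, on their centre line; the grasp point (between the pads) lies 19 mm behind it; z points along the fingers, y is the line along which they close (so a half turn about z gives the same grasp; the last joint's range is limited). The gripper opens to 85 mm and grips with 20 to 120 N. Pads are 22 mm wide; open, the fingers measure 114 mm over their backs; the gripper's body (76 mm by 85 mm) begins 54 mm behind the grasp point. The pads swing forward as they close: fully open they stand 13 mm farther back than shut.
Start: joints at [1.125, 0.291, -0.153, 1.127, 0, 1.431], TCP at [158.549, 500.486, 231.305] pointing down, gripper open.
Joint ranges: [-2.52, 2.52], [-0.91, 1.74], [-1.3, 1.37], [-1.96, 2.02], [-1.52, 1.47], [-3.14, 3.14]. Speed limits (rad/s): [2.22, 2.22, 2.79, 3.14, 3.14, 3.14].

INTERFACE

Orientations are given as [roll, pitch, yaw] about the fixed x, y, z axes, in that order (R = Rz(yaw) Ry(pitch) Rx(roll)).
In Python, from plant import r, grab_frame, ticket gives the robot as it stands.
- The arm moves only by the tool play_rows, never from a script. Its argument "rows" is a list of rows, each a list of 3 entries, a list of its own where there are three numbers: the shift along the tool's x, y, z each as a share of 0.2 m, from -1 to 1, then the turn about the tool's z as a share of 180 degrees, from -1 to 1, then the opening, from 0 (shut) to 1 (fully open). In form: [[[tx, ty, tz], roll, claw], ...]. A call has 1 to 12 rows; each row is the pose to reach, as a shift and turn from the pose commanded when the call began, along the tool's axes at that moment, turning the shorter way round; what a row does not reach only later rows make up. A row lasts 1/10 s, in which the tool goes at most 50 mm and 8.59 degrees, less where a joint would pass 70% of its speed; a pose out of reach is approached as far as the arm can. A call with a number of a shift or a turn outside -1 to 1 is refused whole. A call with a gripper value outside its range is refused whole. The fingers move at their own pace and stop on an object; "grip_force" is the grip in N (left out, the last holds). Time passes only in rows, so rows that repeat a pose let the fingers close. It gives the time, the measured TCP pose, the force, the opening and the grip force at its end, in the units of the state.
- r.sense(): the state, without advancing time (a new reading comes with each control period).
- grab_frame(name): name is "scene" or "top"; returns a dict with "color" (400x640x3 uint8, red, green, blue), "intrinsics" (3x3 intrinsics, pixels), "dist_coeffs" ([k1, k2, p1, p2, k3] as OpenCV has them; the pictures are not rectified), "R" (3x3) and "t" (3): a world point X has camera coordinates R X + t. Camera axes: x right, y down, z forward; pixel columns grow to the right and rows downward; lengths in mm; the calibration is good to about 2 mm. A picture is of the moment at which its call begins. There is no depth.
- ticket.hand_in(): hands the job in; it is judged then, once.
The state is a dict: "t": time; "q": joint angles; "dq": joint speeds; "effort": joint torques, N m; "position": TCP position; "eef_rot": TCP orientation; "force": force on the tool from outside, world axes, zero at the start; "moment": the same for the moment, N m; "finger_gap": finger opening in mm; "finger_force": force on a finger pad.
Only numpy, scipy, OpenCV 4.12 (cv2) and the standard library are available. Lean on these libraries where they do the work, as an engineer would, in place of code of your own. Each camera call takes 0.05 s, during which the arm holds its last target. There are 200 camera calls.

## Working session

There is one attempt and no reset: what is moved stays moved. The work goes in short steps, Python scripts to look and compute and a tool call to move; the robot and the scene stay as the last step left them, time stands still between calls to the robot, and variables do not carry over. Pictures are saved under pics/ and viewed, at most 14 in all, crops included, and the job is handed in when it is done.

Besides the shell and the picture viewer there is one more tool, called after ">>>" as name([rows], argument=value, ...), one row to a line, values as JSON. play_rows: Moves the arm, as the interface text tells. Shift numbers are shares of 0.2 m and turn numbers shares of 180 degrees, none past 1 either way. Its arguments: {"type":"object","properties":{"rows":{"type":"array"},"grip_force":{"type":"number"}},"required":["rows"]}

```bash
ls; mkdir -p pics; python3 - <<'E'
from plant import r, grab_frame, ticket
import cv2, numpy as np, pickle
d={}
for n in("scene","top"):
    f=grab_frame(n); d[n]=f; cv2.imwrite(f"pics/{n}0.png",f["color"][:,:,::-1])
    print(n,np.array(f["intrinsics"]).round(1).tolist(),f["dist_coeffs"],np.array(f["R"]).round(3).tolist(),f["t"])
pickle.dump(d,open("f0.pkl","wb"))
print(r.sense())
E
```

```text
pics
scene [[514.7, 0.0, 326.5], [0.0, 514.7, 188.7], [0.0, 0.0, 1.0]] [-0.01689937  0.          0.          0.          0.        ] [[-0.824, 0.566, -0.018], [0.427, 0.6, -0.676], [-0.372, -0.565, -0.736]] [ 507.15637303  -68.22936534 1713.16403529]
top [[483.9, 0.0, 318.4], [0.0, 483.9, 199.7], [0.0, 0.0, 1.0]] [-0.12718356  0.          0.          0.          0.        ] [[-0.022, -1.0, -0.017], [-0.988, 0.025, -0.153], [0.153, 0.014, -0.988]] [ -86.41003428  523.78832882 1519.77272927]
{'t': 0.1, 'q': array([ 1.12472067e+00,  2.91208585e-01, -1.54017270e-01,  1.12668993e+00,
        2.37699730e-05,  1.43150528e+00]), 'dq': array([ 0.000708  , -0.00098853,  0.00139471,  0.00138749,  0.00023655,
        0.00069056]), 'effort': array([ 1.28302032e-03, -5.37980819e+01,  3.31918538e+01,  9.35544900e-03,
       -2.43103514e-04,  2.13180454e-05]), 'position': array([158.37113718, 500.15645417, 230.81023851]), 'eef_rot': array([-3.14048733e+00, -1.78966895e-04,  2.83480793e+00]), 'force': array([-0.27783348,  0.75811297,  0.07547675]), 'moment': array([-0.02675038,  0.0602484 ,  0.0332134 ]), 'finger_force': 0.0, 'finger_gap': 85.58843996034365}
```

View pics/top0.png

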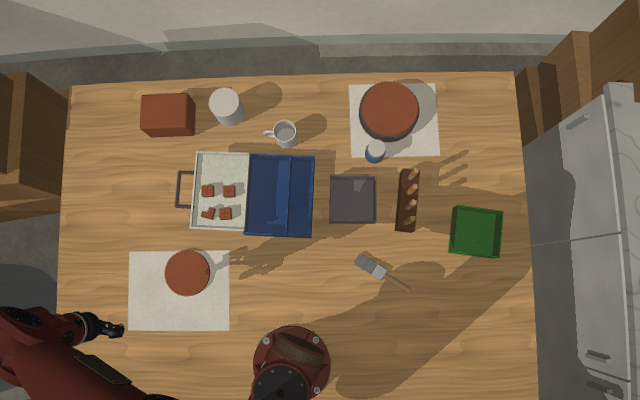

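View pics/scene0.png

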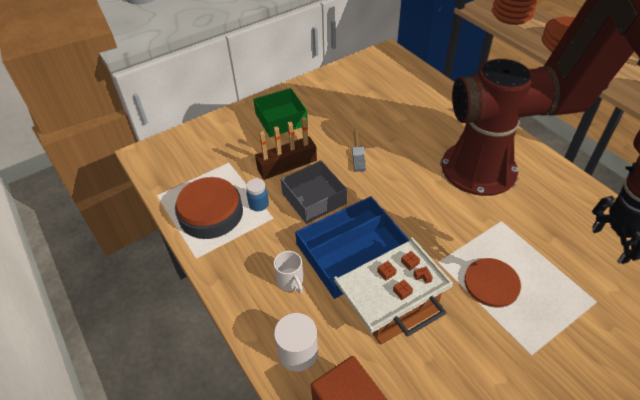

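The top view shows the tray at (220,190), with four stamps at about (208,190), (229,191), (208,213) and (225,213). The blue box is at (280,195), the grey tub at (353,198) and the stand with sticks at (407,200). The green tub at (476,231) is the look-alike, so I'll leave it alone. Next I'll measure and enlarge.

```bash
cat > h.py <<'E'
import cv2, numpy as np, pickle
def undist(f,px):
    p=np.asarray(px,float).reshape(-1,1,2)
    return cv2.undistortPoints(p,np.array(f["intrinsics"]),np.array(f["dist_coeffs"])).reshape(-1,2)
def cast(f,px,z):
    n=undist(f,px); R=np.array(f["R"]); t=np.array(f["t"])
    d=np.c_[n,np.ones(len(n))]@R; c=-R.T@t
    return c+d*((z-c[2])/d[:,2])[:,None]
def proj(f,X):
    R=np.array(f["R"]); rv=cv2.Rodrigues(R)[0]
    return cv2.projectPoints(np.asarray(X,float).reshape(-1,3),rv,np.array(f["t"],float),np.array(f["intrinsics"]),np.array(f["dist_coeffs"]))[0].reshape(-1,2)
def tri(f1,p1,f2,p2):
    P=[np.c_[np.array(f["R"]),np.array(f["t"])] for f in(f1,f2)]
    X=cv2.triangulatePoints(P[0],P[1],undist(f1,p1).T,undist(f2,p2).T); return (X[:3]/X[3]).T
def blobs(m,amin):
    cs,_=cv2.findContours(m.astype(np.uint8),cv2.RETR_EXTERNAL,cv2.CHAIN_APPROX_NONE)
    return [c for c in cs if cv2.contourArea(c)>amin]
E
python3 - <<'E'
from h import *
d=pickle.load(open("f0.pkl","rb")); T=d["top"]; S=d["scene"]
def crop(f,x0,y0,w,h,k): return cv2.resize(f["color"][y0:y0+h,x0:x0+w,::-1],(w*k,h*k),interpolation=cv2.INTER_CUBIC)
a=crop(T,165,140,160,105,5)          # 800x525
cv2.imwrite("pics/c1.png",a)
b=np.hstack([crop(S,330,235,130,110,4)[:, :],crop(T,385,160,70,110,4)])
cv2.imwrite("pics/c2.png",b); print(b.shape)
hsv=cv2.cvtColor(T["color"],cv2.COLOR_RGB2HSV); hs=cv2.cvtColor(S["color"],cv2.COLOR_RGB2HSV)
for n,f,H,roi in(("top",T,hsv,(195,155,245,230)),("scene",S,hs,(370,245,440,305))):
    m=((H[...,0]<12)|(H[...,0]>170))&(H[...,1]>110)
    k=np.zeros_like(m);k[roi[1]:roi[3],roi[0]:roi[2]]=1
    for c in blobs(m&k,20):
        r=cv2.minAreaRect(c); print(n,"stamp",np.round(r[0],1),np.round(r[1],1),round(r[2]),cv2.contourArea(c))
        if n=="top": print(cast(f,[r[0]],104).round(0))
def rect(n,m,roi,z,amin=300):
    k=np.zeros_like(m);k[roi[1]:roi[3],roi[0]:roi[2]]=1
    for c in blobs(m&k,amin):
        b=cv2.boxPoints(cv2.minAreaRect(c)); X=cast(T,b,z)
        e=X[1]-X[0];g=X[2]-X[1]
        print(n,b.round(1).tolist(),X[:,:2].mean(0).round(1),"L",np.linalg.norm(e).round(),np.linalg.norm(g).round(),"ang",np.degrees([np.arctan2(e[1],e[0]),np.arctan2(g[1],g[0])]).round(1))
rect("box",(hsv[...,0]>100)&(hsv[...,0]<130)&(hsv[...,1]>120),(235,145,325,245),60)
rect("tub",(hsv[...,1]<70)&(hsv[...,2]<130),(322,168,384,230),70)
rect("stand",(hsv[...,2]<105),(390,160,430,240),70)
rect("handle",(hsv[...,2]<90),(170,160,193,215),84,60)
rect("tray",(hsv[...,1]<70)&(hsv[...,2]>130),(185,145,260,240),92)
E
```

```text
(440, 800, 3)
top stamp [224.9 213.4] [11.7 11.1] 84 111.0
[[476. 191. 104.]]
top stamp [207.6 212.2] [12.  11.4] 18 85.0
[[481. 246. 104.]]
top stamp [228.5 190.5] [11. 11.] 90 111.5
[[548. 180. 104.]]
top stamp [207.5 190.5] [11. 11.] 90 108.0
[[550. 247. 104.]]
scene stamp [402.7 289.2] [16.7 15.5] 49 214.0
scene stamp [422.7 275.4] [16.5 15.2] 63 169.0
scene stamp [386.3 270.2] [16. 15.] 50 202.0
scene stamp [410. 260.] [15.6 14.1] 45 197.0
box [[288.70001220703125, 224.0], [292.0, 156.0], [313.79998779296875, 157.0], [310.5, 225.0]] [550.8 -44.9] L 221.0 71.0 ang [ -3.4 -94.4]
box [[263.20001220703125, 225.8000030517578], [281.29998779296875, 150.5], [304.0, 156.0], [285.8999938964844, 231.1999969482422]] [551.3  11.3] L 251.0 76.0 ang [ -13.8 -105.4]
tub [[329.0, 223.0], [329.0, 175.0], [376.0, 175.0], [376.0, 223.0]] [ 517.1 -206.9] L 154.0 150.0 ang [ -1.5 -91.4]
stand [[394.1000061035156, 230.89999389648438], [398.70001220703125, 168.10000610351562], [419.5, 169.60000610351562], [414.8999938964844, 232.39999389648438]] [ 509.2 -378.9] L 202.0 67.0 ang [ -6.8 -95.6]
handle [[174.6999969482422, 206.89999389648438], [176.89999389648438, 170.10000610351562], [192.10000610351562, 171.0], [190.0, 207.8000030517578]] [560.6 330.4] L 119.0 50.0 ang [ -2.  -95.1]
tray [[188.8000030517578, 228.1999969482422], [194.3000030517578, 148.39999389648438], [249.10000610351562, 152.1999969482422], [243.60000610351562, 232.0]] [553.4 213.9] L 257.0 178.0 ang [ -2.8 -95.8]
```

View pics/c1.png

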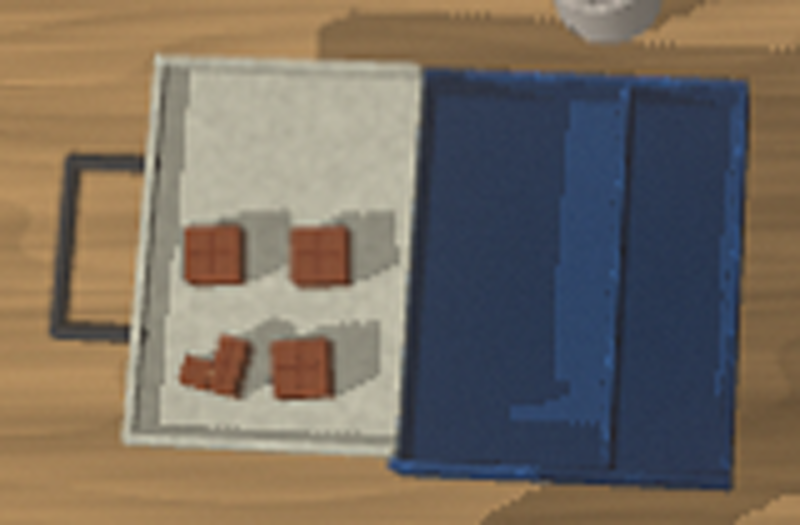

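View pics/c2.png

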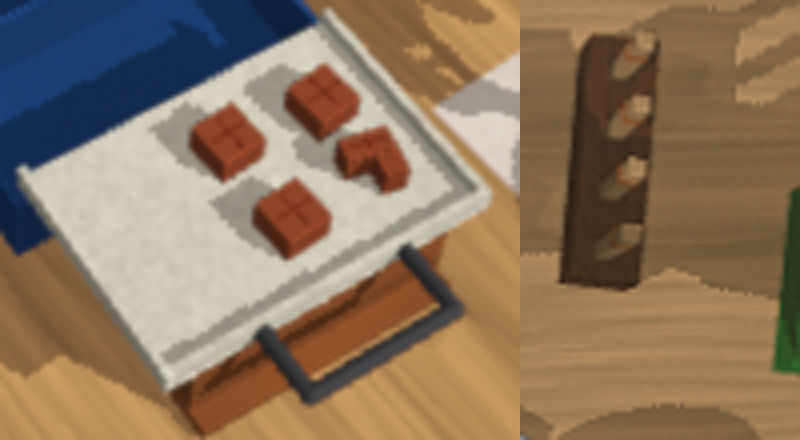

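The crop settles which stamp is broken. The candidates are the blocks at px (208,190), (229,191) and (225,213), which are whole squares with a cross, and the one at px (208,213). Only the last is an L with its upper-left quarter missing, so it is the only broken one. There are three sound stamps and four sticks.

```bash
python3 - <<'E'
from h import *
d=pickle.load(open("f0.pkl","rb")); T=d["top"]; S=d["scene"]
c1=lambda p:np.array(p,float)/5+[165,140]-.4
ang=lambda v:np.degrees(np.arctan2(v[1],v[0])).round(1)
B=cast(T,c1([(425,70),(748,82),(732,488),(392,470),(630,90),(612,468)]),60)[:,:2]; print("box",B.round(1).tolist(),ang(B[0]-B[1])-90,ang(B[1]-B[2]),ang(B[4]-B[5]))
Tr=cast(T,c1([(157,57),(420,65),(397,452),(125,442)]),92)[:,:2]; print("tray",Tr.round(1).tolist(),ang(Tr[0]-Tr[3]),ang(Tr[1]-Tr[2]),ang(Tr[0]-Tr[1])-90)
H=cast(T,c1([(71,160),(59,333)]),84)[:,:2]; print("handle",H.round(1).tolist(),H.mean(0).round(1),ang(H[0]-H[1]))
L=cast(T,c1([(236,340),(228,395),(231,367),(197,372)]),104)[:,:2]; print("L",L.round(1).tolist(),ang(L[0]-L[1]))
st=cast(T,[(416.2,170.5),(415,185.7),(414.2,202),(413,218.7)],175)[:,:2]; print("tops",st.round(1).tolist(),ang(st[0]-st[3]))
# scene view handle check + stand corner guess
print("proj handle in scene",proj(S,np.c_[H,[84,84]]).round(1).tolist(), "tops in scene",proj(S,np.c_[st,[175]*4]).round(1).tolist())
hs=cv2.cvtColor(S["color"],cv2.COLOR_RGB2HSV)
v=S["color"][105:180,250:325,::-1]; cv2.imwrite("pics/c3.png",cv2.resize(v,None,fx=7,fy=7,interpolation=cv2.INTER_CUBIC))
E
```

```text
box [[675.6, 121.1], [661.6, -88.6], [399.8, -73.0], [415.9, 142.1], [658.4, -12.2], [414.2, 2.4]] -3.799999999999997 -3.4 -3.4
tray [[681.4, 289.6], [670.7, 119.2], [424.3, 133.5], [434.1, 305.5]] -3.7 -3.3 -3.5999999999999943
handle [[617.3, 346.8], [505.2, 351.9]] [561.3 349.3] -2.6
L [[495.1, 232.6], [460.8, 237.3], [478.3, 235.6], [475.6, 257.0]] -7.8
tops [[581.2, -393.3], [535.4, -387.2], [486.8, -382.2], [437.5, -376.1]] -6.8
proj handle in scene [[407.3, 333.9], [443.6, 311.3]] tops in scene [[262.5, 132.2], [276.3, 127.6], [290.4, 122.5], [304.6, 117.6]]
```

View pics/c3.png

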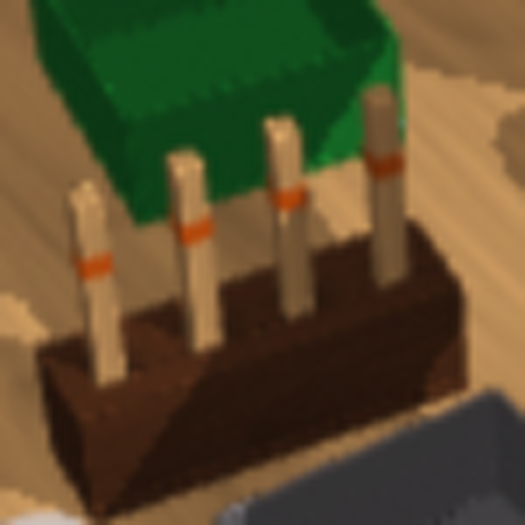

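The scene crop agrees with the projected stick tops to under 1 px: (262,132), (277,127), (290,122) and (304,118). The frames are now known, so next I'll write a waypoint helper and start with the chipped L.

```bash
cat > wp.py <<'E'
import numpy as np
def legs(P0,yaw0,W):
    """row numbers for successive calls, W=[(x,y,z,yaw_deg),...]"""
    P=np.array(P0,float); y=yaw0
    for w in W:
        a=np.radians(y); D=np.array(w[:3],float)-P
        t=np.array([D[0]*np.cos(a)+D[1]*np.sin(a),D[0]*np.sin(a)-D[1]*np.cos(a),-D[2]])/200
        turn=-((w[3]-y+180)%360-180)/180
        print(w,"->",t.round(4).tolist(),round(turn,4)); P=np.array(w[:3],float); y=w[3]
def here(r):
    s=r.sense(); print(s["t"],s["position"].round(1),np.degrees(s["eef_rot"]).round(1),s["force"].round(1),"gap",round(s["finger_gap"],1),round(s["finger_force"],1))
    return s["position"],np.degrees(s["eef_rot"][2])
E
python3 - <<'E'
from plant import r; from wp import *
p,y=here(r)
legs(p,y,[(330,370,231,122),(479,238,180,82.2),(479,238,83,82.2)])
E
```

```text
0.1 [158.4 500.2 230.8] [-179.9   -0.   162.4] [-0.3  0.8  0.1] gap 85.6 0.0
(330, 370, 231, 122) -> [-1.0146, -0.3612, -0.0009] 0.2246
(479, 238, 180, 82.2) -> [-0.9545, 0.282, 0.255] 0.2211
(479, 238, 83, 82.2) -> [0.0, 0.0, 0.485] -0.0
```

>>> play_rows([
  [[-1.0,-0.361,0],0.2246,0.65],
  [[-1.0,-0.361,0],0.2246,0.65],
  [[-1.0,-0.361,0],0.2246,0.65],
  [[-1.0,-0.361,0],0.2246,0.65],
  [[-1.0,-0.361,0],0.2246,0.65],
  [[-1.0,-0.361,0],0.2246,0.65],
  [[-1.0,-0.361,0],0.2246,0.65],
])

```text
t: 0.8
position: [327.1, 371.2, 231.1]
eef_rot: [-3.141, -0.0, 2.131]
force: [0.6, -0.1, 0.2]
finger_gap: 55.8
finger_force: 0.0
```

>>> play_rows([
  [[-0.965,0.282,0.255],0.2211,0.65],
  [[-0.965,0.282,0.255],0.2211,0.65],
  [[-0.965,0.282,0.255],0.2211,0.65],
  [[-0.965,0.282,0.255],0.2211,0.65],
  [[-0.965,0.282,0.255],0.2211,0.65],
  [[-0.965,0.282,0.255],0.2211,0.65],
  [[-0.965,0.282,0.255],0.2211,0.65],
  [[-0.965,0.282,0.255],0.2211,0.65],
])

```text
t: 1.6
position: [476.5, 238.8, 180.6]
eef_rot: [3.142, -0.0, 1.44]
force: [-0.6, 0.5, 0.5]
finger_gap: 55.5
finger_force: 0.0
```

```bash
python3 - <<'E'
from plant import r,grab_frame; from wp import *; from h import *
p,y=here(r)
legs(p,y,[(479,238,83,82.2)])
f=grab_frame("top"); g=grab_frame("scene")
a=cv2.resize(f["color"][155:235,185:265,::-1],None,fx=5,fy=5,interpolation=cv2.INTER_CUBIC)
b=cv2.resize(g["color"][235:315,370:450,::-1],None,fx=5,fy=5,interpolation=cv2.INTER_CUBIC)
cv2.imwrite("pics/p4.png",np.hstack([a,b]))
E
```

```text
1.6 [476.5 238.8 180.6] [180.   -0.   82.5] [-0.6  0.5  0.5] gap 55.5 0.0
(479, 238, 83, 82.2) -> [-0.0025, 0.0129, 0.4882] 0.0016
```

View pics/p4.png

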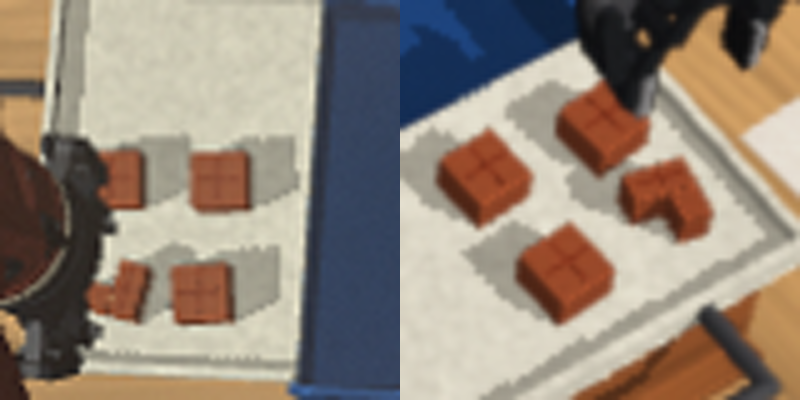

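The stamps have not moved: the L is at top px (209,213) and scene px (422,275). Before descending I'll check that the TCP projection agrees with where the gripper appears.

```bash
python3 - <<'E'
from h import *
d=pickle.load(open("f0.pkl","rb")); T=d["top"]; S=d["scene"]
yd=np.array([.9914,-.1306,0])
for z in(180,230,260):
    p=np.array([476.5,238.8,z]); 
    X=[p-35*yd,p+35*yd]
    print(z,((proj(T,X)-[185,155])*5).round().tolist(),((proj(S,X)-[370,235])*5+[400,0]).round().tolist())
print(((proj(S,[479,238,104])-[370,235])*5+[400,0]).round())
E
```

```text
180 [[85.0, 335.0], [102.0, 219.0]] [[740.0, 59.0], [622.0, 113.0]]
230 [[63.0, 326.0], [80.0, 205.0]] [[755.0, -2.0], [633.0, 52.0]]
260 [[49.0, 320.0], [67.0, 196.0]] [[764.0, -41.0], [640.0, 14.0]]
[[658. 174.]]
```

The gripper projects where expected. Descending and gripping.

>>> play_rows([
  [[0,0.01,0.25],0,0.65],
  [[0,0.01,0.42],0,0.65],
  [[0,0.01,0.485],0,0.65],
  [[0,0.01,0.485],0,0.65],
  [[0,0.01,0.485],0,0.3],
  [[0,0.01,0.485],0,0.3],
  [[0,0.01,0.485],0,0.3],
  [[0,0.01,0.485],0,0.3],
  [[0,0.01,0.485],0,0.3],
  [[0,0.01,0.485],0,0.3],
], grip_force=40)

```text
t: 2.7
position: [480.3, 237.7, 84.6]
eef_rot: [3.14, -0.001, 1.435]
force: [-1.1, 1.5, 7.9]
finger_gap: 35.8
finger_force: 40.5
```

```bash
python3 - <<'E'
from plant import r; from wp import *
p,y=here(r)
legs(p,y,[(p[0],p[1],190,y),(505,90,190,110),(515,-60,190,140),(517,-207,190,176.5),(517,-207,110,176.5)])
E
```

```text
2.7 [480.3 237.7  84.6] [ 1.799e+02 -1.000e-01  8.220e+01] [-1.1  1.5  7.9] gap 35.8 40.5
(np.float64(480.34268175487625), np.float64(237.7104729747223), 190, np.float64(82.21186845520057)) -> [0.0, 0.0, -0.5269] -0.0
(505, 90, 190, 110) -> [-0.715, 0.2222, -0.0] -0.1544
(515, -60, 190, 140) -> [-0.7219, -0.2095, -0.0] -0.1667
(517, -207, 190, 176.5) -> [-0.4801, -0.5566, -0.0] -0.2028
(517, -207, 110, 176.5) -> [0.0, 0.0, 0.4] -0.0
```

>>> play_rows([
  [[0,0,-0.12],0,0.3],
  [[0,0,-0.35],0,0.3],
  [[0,0,-0.525],0,0.3],
  [[0,0,-0.525],0,0.3],
])

```text
t: 3.1
position: [482.4, 238.2, 193.5]
eef_rot: [3.134, -0.004, 1.435]
force: [1.4, 0.1, -0.8]
finger_gap: 35.9
finger_force: 40.3
```

>>> play_rows([
  [[-0.715,0.222,0],-0.154,0.3],
  [[-0.715,0.222,0],-0.154,0.3],
  [[-0.715,0.222,0],-0.154,0.3],
  [[-0.715,0.222,0],-0.154,0.3],
])

```text
t: 3.5
position: [504.3, 86.2, 188.0]
eef_rot: [-3.141, 0.001, 1.921]
force: [0.5, -0.4, -0.2]
finger_gap: 36.0
finger_force: 40.3
```

>>> play_rows([
  [[-0.722,-0.21,0],-0.167,0.3],
  [[-0.722,-0.21,0],-0.167,0.3],
  [[-0.722,-0.21,0],-0.167,0.3],
  [[-0.722,-0.21,0],-0.167,0.3],
])

```text
t: 3.9
position: [513.8, -64.1, 188.0]
eef_rot: [-3.141, 0.001, 2.446]
force: [0.8, -0.8, -0.9]
finger_gap: 35.9
finger_force: 40.3
```

>>> play_rows([
  [[-0.48,-0.557,0],-0.203,0.3],
  [[-0.48,-0.557,0],-0.203,0.3],
  [[-0.48,-0.557,0],-0.203,0.3],
  [[-0.48,-0.557,0],-0.203,0.3],
  [[-0.48,-0.557,0],-0.203,0.3],
  [[-0.48,-0.557,0],-0.203,0.3],
])

```text
t: 4.5
position: [515.2, -208.1, 187.8]
eef_rot: [3.141, -0.001, 3.081]
force: [0.1, -0.8, -1.2]
finger_gap: 36.2
finger_force: 40.4
```

```bash
python3 - <<'E'
from plant import r; from wp import *
p,y=here(r)
legs(p,y,[(517,-207,70,176.5)])
E
```

```text
4.5 [ 515.2 -208.1  187.8] [180.   -0.  176.5] [ 0.1 -0.8 -1.2] gap 36.2 40.4
(517, -207, 70, 176.5) -> [-0.0085, 0.0063, 0.5889] 0.0
```

>>> play_rows([
  [[-0.008,0.006,0.25],0,0.3],
  [[-0.008,0.006,0.5],0,0.3],
  [[-0.008,0.006,0.7],0,0.3],
  [[-0.008,0.006,0.73],0,0.3],
  [[-0.008,0.006,0.73],0,0.7],
  [[-0.008,0.006,0.73],0,0.7],
  [[-0.008,0.006,0.73],0,0.7],
  [[-0.008,0.006,0.6],0,0.7],
  [[-0.008,0.006,0.3],0,0.6],
  [[-0.008,0.006,0.0],0,0.6],
  [[-0.008,0.006,-0.12],0,0.6],
  [[-0.008,0.006,-0.12],0,0.6],
])

```text
t: 5.7
position: [520.8, -208.4, 220.6]
eef_rot: [-3.136, 0.012, 3.081]
force: [-0.5, -1.3, 0.4]
finger_gap: 51.6
finger_force: 0.0
```

```bash
python3 - <<'E'
from plant import r,grab_frame; from wp import *; from h import *
p,y=here(r)
legs(p,y,[(437.5,-376,212,173.2),(437.5,-376,111,173.2)])
f=grab_frame("top"); cv2.imwrite("pics/p5.png",np.hstack([cv2.resize(f["color"][150:240,170:260,::-1],None,fx=4,fy=4),cv2.resize(f["color"][150:240,320:430,::-1],None,fx=4,fy=4)]))
E
```

```text
5.7 [ 520.8 -208.4  220.6] [-179.7    0.7  176.5] [-0.5 -1.3  0.4] gap 51.6 0.0
(437.5, -376, 212, 173.2) -> [0.3646, -0.8618, 0.0429] 0.0184
(437.5, -376, 111, 173.2) -> [0.0, 0.0, 0.505] -0.0
```

View pics/p5.png

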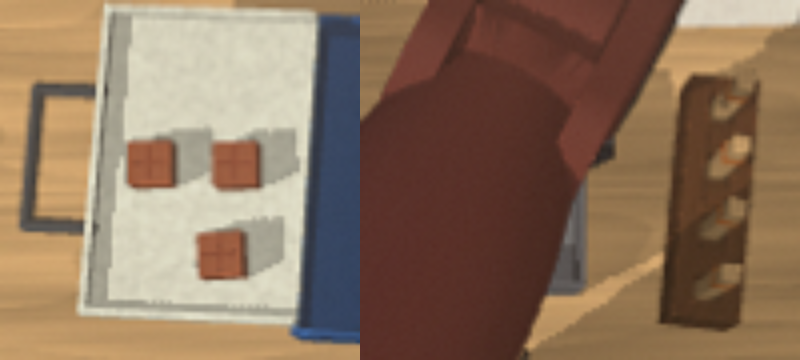

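The L is off the tray, and only the three whole stamps remain, at px (207,191), (229,191) and (225,214). On to the stick nearest the robot.

>>> play_rows([
  [[0.355,-0.86,0],0.0184,0.6],
  [[0.355,-0.86,0],0.0184,0.6],
  [[0.355,-0.86,0],0.0184,0.6],
  [[0.355,-0.86,0],0.0184,0.6],
  [[0.355,-0.86,0],0.0184,0.6],
  [[0.355,-0.86,0],0.0184,0.6],
  [[0.355,-0.86,0],0.0184,0.6],
])

```text
t: 6.45
position: [436.1, -373.0, 212.2]
eef_rot: [3.141, -0.0, 3.023]
force: [0.5, 0.6, 0.1]
finger_gap: 51.0
finger_force: 0.0
```

```bash
python3 - <<'E'
from plant import r,grab_frame; from wp import *
p,y=here(r)
legs(p,y,[(437.5,-376,111,173.2)])
E
```

```text
6.45 [ 436.1 -373.   212.2] [180.   -0.  173.2] [0.5 0.6 0.1] gap 51.0 0.0
(437.5, -376, 111, 173.2) -> [-0.0087, -0.0139, 0.5059] 0.0002
```

>>> play_rows([
  [[-0.009,-0.014,0.2],0,0.6],
  [[-0.009,-0.014,0.4],0,0.6],
  [[-0.009,-0.014,0.505],0,0.6],
  [[-0.009,-0.014,0.505],0,0.6],
  [[-0.009,-0.014,0.505],0,0.1],
  [[-0.009,-0.014,0.505],0,0.1],
  [[-0.009,-0.014,0.505],0,0.1],
  [[-0.009,-0.014,0.505],0,0.1],
  [[-0.009,-0.014,0.505],0,0.1],
  [[-0.009,-0.014,0.505],0,0.1],
  [[-0.009,-0.014,0.505],0,0.1],
  [[-0.009,-0.014,0.505],0,0.1],
], grip_force=25)

```text
t: 7.65
position: [438.3, -377.3, 112.8]
eef_rot: [-3.141, 0.002, 3.023]
force: [0.7, 2.2, 7.1]
finger_gap: 13.5
finger_force: 30.8
```

>>> play_rows([
  [[0,0,-0.15],0,0.1],
  [[0,0,-0.35],0,0.1],
  [[0,0,-0.5],0,0.1],
  [[0,0,-0.55],0,0.1],
  [[0,0,-0.55],0,0.1],
])

```text
t: 8.15
position: [438.1, -377.7, 223.1]
eef_rot: [-3.139, 0.003, 3.023]
force: [0.8, -0.7, -0.9]
finger_gap: 14.0
finger_force: 29.8
```

```bash
python3 - <<'E'
from plant import r,grab_frame; from wp import *
p,y=here(r)
# box slots
o=np.array([539,26.]);a=np.radians(-3.5);X=np.array([np.cos(a),np.sin(a)]);Y=np.array([-np.sin(a),np.cos(a)])
b=lambda x,yy:(o+x*X+yy*Y).round(1)
for s in(-85,-50,-68): print(s,b(-100,s),b(-125,s),b(0,s))
q=b(-95,-85)
legs(p,y,[(460,-230,222,176.5),(*q,222,176.5),(*q,152,176.5)])
E
```

```text
8.15 [ 438.1 -377.7  223.1] [-1.799e+02  1.000e-01  1.732e+02] [ 0.8 -0.7 -0.9] gap 14.0 29.8
-85 [434.  -52.7] [409.  -51.2] [533.8 -58.8]
-50 [436.1 -17.8] [411.2 -16.3] [535.9 -23.9]
-68 [435.  -35.8] [410.1 -34.2] [534.8 -41.9]
(460, -230, 222, 176.5) -> [-0.0213, 0.7464, 0.0053] -0.0183
(np.float64(439.0), np.float64(-53.0), 222, 176.5) -> [0.1588, 0.8769, -0.0] -0.0
(np.float64(439.0), np.float64(-53.0), 152, 176.5) -> [0.0, 0.0, 0.35] -0.0
```

>>> play_rows([
  [[-0.02,0.745,0.005],-0.0183,0.1],
  [[-0.02,0.745,0.005],-0.0183,0.1],
  [[-0.02,0.745,0.005],-0.0183,0.1],
  [[-0.02,0.745,0.005],-0.0183,0.1],
  [[-0.02,0.745,0.005],-0.0183,0.1],
])

```text
t: 8.65
position: [458.7, -228.2, 219.2]
eef_rot: [3.141, -0.001, 3.083]
force: [-0.3, -1.8, -0.3]
finger_gap: 13.7
finger_force: 29.8
```

>>> play_rows([
  [[0.158,0.86,0],0,0.1],
  [[0.158,0.86,0],0,0.1],
  [[0.158,0.86,0],0,0.1],
  [[0.158,0.86,0],0,0.1],
  [[0.158,0.86,0],0,0.1],
  [[0.158,0.86,0],0,0.1],
])

```text
t: 9.25
position: [438.2, -56.5, 219.9]
eef_rot: [-3.141, -0.0, 3.08]
force: [-0.4, 0.7, -0.1]
finger_gap: 13.6
finger_force: 28.7
```

```bash
cat >> wp.py <<'E'
o=np.array([539,26.]);_a=np.radians(-3.5);X=np.array([np.cos(_a),np.sin(_a)]);Y=np.array([-np.sin(_a),np.cos(_a)])
b=lambda x,yy:tuple((o+x*X+yy*Y).round(1))
E
python3 - <<'E'
from plant import r,grab_frame; from wp import *; from h import *
p,y=here(r); print("box coords",X@(p[:2]-o),Y@(p[:2]-o))
legs(p,y,[(*b(-95,-88),149,176.5)])
f=grab_frame("scene"); cv2.imwrite("pics/p6.png",cv2.resize(f["color"][100:310,220:480,::-1],None,fx=3,fy=2.8))
E
```

```text
9.25 [438.2 -56.5 219.9] [-180.    -0.   176.5] [-0.4  0.7 -0.1] gap 13.6 28.7
box coords -95.61838391150434 -88.51101097945505
(np.float64(438.8), np.float64(-56.0), 149, 176.5) -> [-0.0031, 0.0027, 0.3543] -0.0
```

View pics/p6.png

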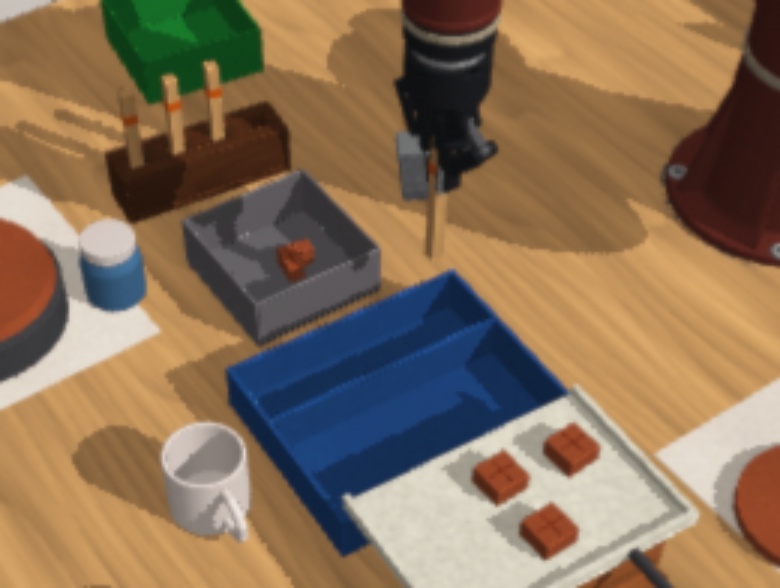

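The L is in the grey tub (crop px (295,257)) and the stick hangs straight. I'll lower it inside the near end wall and tip it over the rim.

>>> play_rows([
  [[0,0,0.2],0,0.1],
  [[0,0,0.355],0,0.1],
  [[0,0,0.355],0,0.1],
  [[0.115,0,0.355],0,0.1],
  [[0.185,0,0.36],0,0.1],
  [[0.255,0,0.375],0,0.1],
  [[0.32,0,0.4],0,0.1],
  [[0.385,0,0.43],0,0.1],
  [[0.44,0,0.47],0,0.1],
  [[0.495,0,0.515],0,0.1],
  [[0.54,0,0.57],0,0.1],
  [[0.58,0,0.625],0,0.1],
])

```text
t: 10.5
position: [323.9, -50.2, 96.6]
eef_rot: [-3.14, 0.004, 3.079]
force: [0.3, -0.3, 1.6]
finger_gap: 13.6
finger_force: 30.7
```

```bash
python3 - <<'E'
from plant import r,grab_frame; from wp import *; from h import *
p,y=here(r); print("box coords",X@(p[:2]-o),Y@(p[:2]-o))
f=grab_frame("scene"); cv2.imwrite("pics/p7.png",cv2.resize(f["color"][100:270,290:480,::-1],None,fx=3,fy=3))
E
```

```text
10.5 [323.9 -50.2  96.6] [-179.9    0.2  176.4] [ 0.3 -0.3  1.6] gap 13.6 30.7
box coords -210.00441807318927 -89.2247014376609
```

View pics/p7.png

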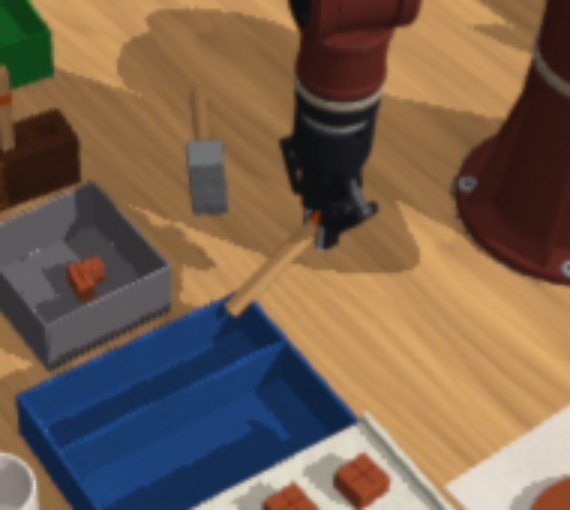

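The stick now leans about 60° in the grip, with its lower end hooked inside the box's end wall. I'll bring it in over the compartment and release it.

>>> play_rows([
  [[0,0,-0.19],0,0.1],
  [[-0.2,0,-0.19],0,0.1],
  [[-0.45,0,-0.19],0,0.1],
  [[-0.7,0,-0.19],0,0.1],
  [[-0.85,0.005,-0.19],0,0.1],
  [[-0.85,0.005,0],0,0.1],
  [[-0.85,0.005,0.16],0,0.1],
  [[-0.85,0.005,0.16],0,0.1],
  [[-0.85,0.005,0.16],0,0.1],
  [[-0.85,0.005,0.16],0,0.35],
  [[-0.85,0.005,0.16],0,0.35],
  [[-0.85,0.005,0.16],0,0.35],
])

```text
t: 11.75
position: [492.4, -58.3, 64.1]
eef_rot: [-3.141, 0.001, 3.08]
force: [0.1, -0.5, -0.3]
finger_gap: 29.6
finger_force: 0.0
```

```bash
python3 - <<'E'
from plant import r,grab_frame; from wp import *; from h import *
p,y=here(r); print("box coords",X@(p[:2]-o),Y@(p[:2]-o))
f=grab_frame("scene"); cv2.imwrite("pics/p8.png",cv2.resize(f["color"][180:290,280:410,::-1],None,fx=5,fy=5))
legs(p,y,[(500,-70,215,176.5),(490,-225,215,175),(486.8,-381.5,215,173.2),(486.8,-381.5,111,173.2)])
E
```

```text
11.75 [492.4 -58.3  64.1] [-1.800e+02  1.000e-01  1.765e+02] [ 0.1 -0.5 -0.3] gap 29.6 0.0
box coords -41.405938953859525 -87.02986726604756
(500, -70, 215, 176.5) -> [-0.0417, -0.0558, -0.7547] -0.0001
(490, -225, 215, 175) -> [0.0026, -0.7766, -0.0] 0.0083
(486.8, -381.5, 215, 173.2) -> [-0.0523, -0.7809, -0.0] 0.01
(486.8, -381.5, 111, 173.2) -> [0.0, 0.0, 0.52] -0.0
```

View pics/p8.png

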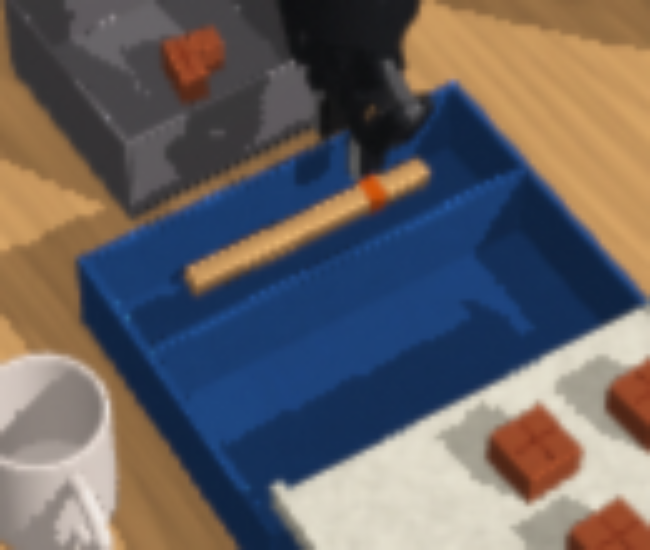

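Stick 1 lies flat in the narrow compartment (crop px (190,280) to (430,170)). Now stick 2.

>>> play_rows([
  [[0,0,-0.25],0,0.35],
  [[0,0,-0.5],0,0.5],
  [[0,0,-0.755],0,0.6],
  [[-0.04,-0.2,-0.755],0.004,0.6],
  [[-0.04,-0.45,-0.755],0.008,0.6],
  [[-0.04,-0.7,-0.755],0.008,0.6],
  [[-0.04,-0.83,-0.755],0.008,0.6],
  [[-0.04,-0.83,-0.755],0.008,0.6],
])

```text
t: 12.6
position: [489.5, -227.6, 214.4]
eef_rot: [-3.141, 0.0, 3.051]
force: [-0.6, 0.2, 0.1]
finger_gap: 51.5
finger_force: 0.0
```

>>> play_rows([
  [[-0.052,-0.78,0],0.01,0.6],
  [[-0.052,-0.78,0],0.01,0.6],
  [[-0.052,-0.78,0],0.01,0.6],
  [[-0.052,-0.78,0],0.01,0.6],
  [[-0.052,-0.78,0],0.01,0.6],
  [[-0.052,-0.78,0],0.01,0.6],
])

```text
t: 13.2
position: [486.8, -379.0, 214.3]
eef_rot: [3.141, -0.001, 3.025]
force: [0.3, 1.0, 0.9]
finger_gap: 51.4
finger_force: 0.0
```

```bash
python3 - <<'E'
from plant import r,grab_frame; from wp import *
p,y=here(r)
legs(p,y,[(487,-382,111,173.2)])
E
```

```text
13.2 [ 486.8 -379.   214.3] [179.9  -0.  173.3] [0.3 1.  0.9] gap 51.4 0.0
(487, -382, 111, 173.2) -> [-0.0026, -0.0146, 0.5164] 0.0006
```

>>> play_rows([
  [[-0.002,-0.014,0.2],0,0.6],
  [[-0.002,-0.014,0.4],0,0.6],
  [[-0.002,-0.014,0.515],0,0.6],
  [[-0.002,-0.014,0.515],0,0.6],
  [[-0.002,-0.014,0.515],0,0.1],
  [[-0.002,-0.014,0.515],0,0.1],
  [[-0.002,-0.014,0.515],0,0.1],
  [[-0.002,-0.014,0.515],0,0.1],
  [[-0.002,-0.014,0.515],0,0.1],
  [[-0.002,-0.014,0.515],0,0.1],
  [[-0.002,-0.014,0.515],0,0.1],
  [[-0.002,-0.014,0.515],0,0.1],
])

```text
t: 14.4
position: [487.8, -383.9, 113.3]
eef_rot: [-3.14, 0.003, 3.024]
force: [0.1, 2.8, 8.5]
finger_gap: 13.5
finger_force: 31.3
```

>>> play_rows([
  [[0,0,-0.15],0,0.1],
  [[0,0,-0.35],0,0.1],
  [[0,0,-0.5],0,0.1],
  [[0,0,-0.55],0,0.1],
  [[0,0,-0.55],0,0.1],
])

```text
t: 14.9
position: [487.6, -384.2, 223.3]
eef_rot: [-3.139, 0.003, 3.024]
force: [0.7, -0.6, -1.1]
finger_gap: 13.1
finger_force: 30.2
```

```bash
python3 - <<'E'
from plant import r,grab_frame; from wp import *
p,y=here(r)
legs(p,y,[(463,-215,222,176.5),(*b(-95,-48),222,176.5)])
E
```

```text
14.9 [ 487.6 -384.2  223.3] [-179.9    0.2  173.3] [ 0.7 -0.6 -1.1] gap 13.1 30.2
(463, -215, 222, 176.5) -> [0.2213, 0.8258, 0.0066] -0.018
(np.float64(441.2), np.float64(-16.1), 222, 176.5) -> [0.1695, 0.986, -0.0] -0.0
```

>>> play_rows([
  [[0.22,0.825,0.006],-0.018,0.1],
  [[0.22,0.825,0.006],-0.018,0.1],
  [[0.22,0.825,0.006],-0.018,0.1],
  [[0.22,0.825,0.006],-0.018,0.1],
  [[0.22,0.825,0.006],-0.018,0.1],
  [[0.22,0.825,0.006],-0.018,0.1],
])

```text
t: 15.5
position: [462.2, -214.2, 219.3]
eef_rot: [3.141, -0.001, 3.081]
force: [-0.1, -1.3, -0.1]
finger_gap: 13.6
finger_force: 30.2
```

>>> play_rows([
  [[0.17,0.98,0],0,0.1],
  [[0.17,0.98,0],0,0.1],
  [[0.17,0.98,0],0,0.1],
  [[0.17,0.98,0],0,0.1],
  [[0.17,0.98,0],0,0.1],
  [[0.17,0.98,0],0,0.1],
])

```text
t: 16.1
position: [440.9, -16.7, 219.7]
eef_rot: [-3.141, -0.0, 3.082]
force: [0.2, -0.2, 0.2]
finger_gap: 13.8
finger_force: 30.2
```

```bash
python3 - <<'E'
from plant import r,grab_frame; from wp import *
p,y=here(r); print("box coords",X@(p[:2]-o),Y@(p[:2]-o))
legs(p,y,[(*b(-95,-48),149,176.5)])
E
```

```text
16.1 [440.9 -16.7 219.7] [-180.    -0.   176.6] [ 0.2 -0.2  0.2] gap 13.8 30.2
box coords -95.26982964342409 -48.5629702448331
(np.float64(441.2), np.float64(-16.1), 149, 176.5) -> [-0.0011, 0.0029, 0.3537] 0.0005
```

>>> play_rows([
  [[0,0,0.2],0,0.1],
  [[0,0,0.355],0,0.1],
  [[0,0,0.355],0,0.1],
  [[0.115,0,0.355],0,0.1],
  [[0.185,0,0.36],0,0.1],
  [[0.255,0,0.375],0,0.1],
  [[0.32,0,0.4],0,0.1],
  [[0.385,0,0.43],0,0.1],
  [[0.44,0,0.47],0,0.1],
  [[0.495,0,0.515],0,0.1],
  [[0.54,0,0.57],0,0.1],
  [[0.58,0,0.625],0,0.1],
])

```text
t: 17.3
position: [326.8, -11.2, 96.4]
eef_rot: [-3.141, 0.004, 3.078]
force: [1.4, -0.5, 2.7]
finger_gap: 13.5
finger_force: 32.2
```

```bash
python3 - <<'E'
from plant import r,grab_frame; from wp import *; from h import *
p,y=here(r); print("box coords",X@(p[:2]-o),Y@(p[:2]-o))
legs(p,y,[(*b(-40,-48),64,176.5)])
f=grab_frame("scene"); cv2.imwrite("pics/p9.png",cv2.resize(f["color"][100:270,290:480,::-1],None,fx=3,fy=3))
pickle.dump(f,open("p9.pkl","wb"))
# stick mask: elongated pale wood blob near gripper
E
```

```text
17.3 [326.8 -11.2  96.4] [-179.9    0.2  176.4] [ 1.4 -0.5  2.7] gap 13.5 32.2
box coords -209.52306629601637 -50.07033941218559
(np.float64(496.1), np.float64(-19.5), 64, 176.5) -> [-0.8474, 0.0119, 0.1621] -0.0007
```

>>> play_rows([
  [[0,0,-0.19],0,0.1],
  [[-0.2,0,-0.19],0,0.1],
  [[-0.45,0,-0.19],0,0.1],
  [[-0.7,0,-0.19],0,0.1],
  [[-0.85,0.01,-0.19],0,0.1],
  [[-0.85,0.01,0],0,0.1],
  [[-0.85,0.01,0.16],0,0.1],
  [[-0.85,0.01,0.16],0,0.1],
  [[-0.85,0.01,0.16],0,0.1],
  [[-0.85,0.01,0.16],0,0.35],
  [[-0.85,0.01,0.16],0,0.35],
  [[-0.85,0.01,0.16],0,0.35],
])

```text
t: 18.55
position: [495.4, -18.2, 64.4]
eef_rot: [-3.141, 0.002, 3.08]
force: [0.5, -0.4, 1.0]
finger_gap: 29.8
finger_force: 0.0
```

>>> play_rows([
  [[0,0,-0.25],0,0.35],
  [[0,0,-0.5],0,0.5],
  [[0,0,-0.755],0,0.6],
  [[-0.1,-0.2,-0.755],0.004,0.6],
  [[-0.15,-0.45,-0.755],0.008,0.6],
  [[-0.15,-0.7,-0.755],0.008,0.6],
  [[-0.15,-0.95,-0.755],0.008,0.6],
  [[-0.15,-0.95,-0.755],0.008,0.6],
  [[-0.15,-0.95,-0.755],0.008,0.6],
])

```text
t: 19.45
position: [512.6, -210.6, 214.5]
eef_rot: [3.141, 0.0, 3.053]
force: [0.4, 0.2, 0.3]
finger_gap: 51.1
finger_force: 0.0
```

```bash
python3 - <<'E'
from plant import r,grab_frame; from wp import *; from h import *
p,y=here(r)
legs(p,y,[(535,-387.5,215,173.2)])
f=grab_frame("scene");g=grab_frame("top")
a=cv2.resize(f["color"][100:310,240:440,::-1],None,fx=2.5,fy=2.5); c=cv2.resize(g["color"][145:250,235:325,::-1],None,fx=3.3,fy=5)
cv2.imwrite("pics/p10.png",np.hstack([a,c[:525]]))
E
```

```text
19.45 [ 512.6 -210.6  214.5] [180.    0.  174.9] [0.4 0.2 0.3] gap 51.1 0.0
(535, -387.5, 215, 173.2) -> [-0.1902, -0.8713, -0.0026] 0.0095
```

View pics/p10.png

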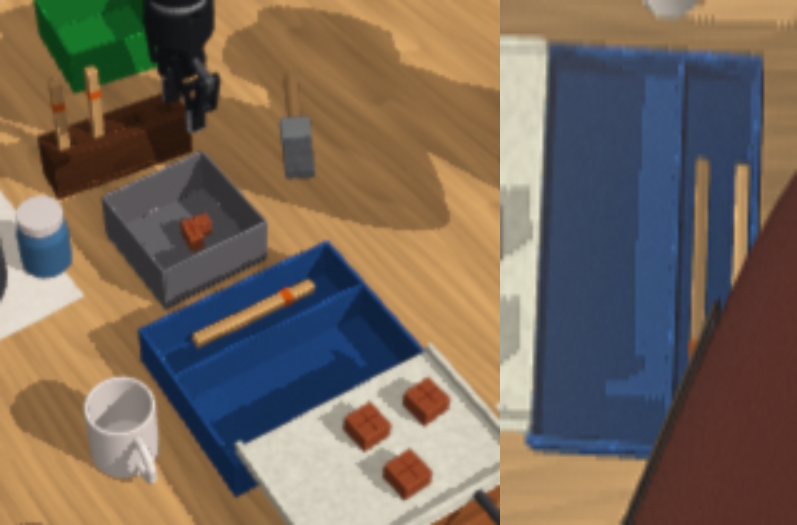

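Both sticks lie flat and side by side (crop px 703 and 740). Now stick 3.

>>> play_rows([
  [[-0.19,-0.87,0],0.0095,0.6],
  [[-0.19,-0.87,0],0.0095,0.6],
  [[-0.19,-0.87,0],0.0095,0.6],
  [[-0.19,-0.87,0],0.0095,0.6],
  [[-0.19,-0.87,0],0.0095,0.6],
  [[-0.19,-0.87,0],0.0095,0.6],
  [[-0.19,-0.87,0],0.0095,0.6],
  [[-0.19,-0.87,0],0.0095,0.6],
])

```text
t: 20.35
position: [536.1, -384.4, 214.6]
eef_rot: [3.142, 0.0, 3.027]
force: [-0.7, 1.1, -1.1]
finger_gap: 51.4
finger_force: 0.0
```

```bash
python3 - <<'E'
from plant import r,grab_frame; from wp import *
p,y=here(r)
legs(p,y,[(535.5,-388.5,111,173.2)])
E
```

```text
20.35 [ 536.1 -384.4  214.6] [180.    0.  173.5] [-0.7  1.1 -1.1] gap 51.4 0.0
(535.5, -388.5, 111, 173.2) -> [0.0008, -0.0206, 0.518] 0.0014
```

>>> play_rows([
  [[0.001,-0.02,0.2],0,0.6],
  [[0.001,-0.02,0.4],0,0.6],
  [[0.001,-0.02,0.517],0,0.6],
  [[0.001,-0.02,0.517],0,0.6],
  [[0.001,-0.02,0.517],0,0.1],
  [[0.001,-0.02,0.517],0,0.1],
  [[0.001,-0.02,0.517],0,0.1],
  [[0.001,-0.02,0.517],0,0.1],
  [[0.001,-0.02,0.517],0,0.1],
  [[0.001,-0.02,0.517],0,0.1],
  [[0.001,-0.02,0.517],0,0.1],
  [[0.001,-0.02,0.517],0,0.1],
])

```text
t: 21.55
position: [536.1, -390.4, 112.7]
eef_rot: [-3.14, 0.003, 3.026]
force: [-0.7, 2.3, 7.6]
finger_gap: 13.6
finger_force: 30.6
```

>>> play_rows([
  [[0,0,-0.15],0,0.1],
  [[0,0,-0.35],0,0.1],
  [[0,0,-0.5],0,0.1],
  [[0,0,-0.55],0,0.1],
  [[0,0,-0.55],0,0.1],
])

```text
t: 22.05
position: [535.8, -390.8, 222.8]
eef_rot: [-3.139, 0.003, 3.025]
force: [0.1, 0.1, -1.3]
finger_gap: 13.7
finger_force: 29.5
```

```bash
python3 - <<'E'
from plant import r,grab_frame; from wp import *
p,y=here(r)
legs(p,y,[(475,-225,222,176.5),(*b(-95,-68),222,176.5)])
E
```

```text
22.05 [ 535.8 -390.8  222.8] [-179.9    0.2  173.3] [ 0.1  0.1 -1.3] gap 13.7 29.5
(475, -225, 222, 176.5) -> [0.3981, 0.7884, 0.0038] -0.0175
(np.float64(440.0), np.float64(-36.1), 222, 176.5) -> [0.2323, 0.9321, -0.0] -0.0
```

>>> play_rows([
  [[0.4,0.788,0.004],-0.0175,0.1],
  [[0.4,0.788,0.004],-0.0175,0.1],
  [[0.4,0.788,0.004],-0.0175,0.1],
  [[0.4,0.788,0.004],-0.0175,0.1],
  [[0.4,0.788,0.004],-0.0175,0.1],
  [[0.4,0.788,0.004],-0.0175,0.1],
])

```text
t: 22.65
position: [473.6, -224.0, 219.2]
eef_rot: [3.142, -0.001, 3.081]
force: [-0.4, -0.2, -0.6]
finger_gap: 13.8
finger_force: 29.6
```

>>> play_rows([
  [[0.232,0.925,0],0,0.1],
  [[0.232,0.925,0],0,0.1],
  [[0.232,0.925,0],0,0.1],
  [[0.232,0.925,0],0,0.1],
  [[0.232,0.925,0],0,0.1],
  [[0.232,0.925,0],0,0.1],
])

```text
t: 23.25
position: [439.5, -37.0, 219.6]
eef_rot: [-3.141, 0.0, 3.082]
force: [0.6, -0.4, 0.0]
finger_gap: 14.2
finger_force: 29.5
```

```bash
python3 - <<'E'
from plant import r,grab_frame; from wp import *
p,y=here(r); print("box coords",X@(p[:2]-o),Y@(p[:2]-o))
legs(p,y,[(*b(-95,-68),149,176.5)])
E
```

```text
23.25 [439.5 -37.  219.6] [-180.     0.   176.6] [ 0.6 -0.4  0. ] gap 14.2 29.5
box coords -95.4326698632177 -68.9308460976799
(np.float64(440.0), np.float64(-36.1), 149, 176.5) -> [-0.002, 0.0045, 0.3529] 0.0003
```

>>> play_rows([
  [[0,0,0.2],0,0.1],
  [[0,0,0.355],0,0.1],
  [[0,0,0.355],0,0.1],
  [[0.115,0,0.355],0,0.1],
  [[0.185,0,0.36],0,0.1],
  [[0.255,0,0.375],0,0.1],
  [[0.32,0,0.4],0,0.1],
  [[0.385,0,0.43],0,0.1],
  [[0.44,0,0.47],0,0.1],
  [[0.495,0,0.515],0,0.1],
  [[0.54,0,0.57],0,0.1],
  [[0.58,0,0.625],0,0.1],
])

```text
t: 24.45
position: [325.3, -31.3, 96.2]
eef_rot: [-3.14, 0.004, 3.079]
force: [1.3, 0.1, 3.4]
finger_gap: 13.6
finger_force: 31.4
```

>>> play_rows([
  [[0,0,-0.19],0,0.1],
  [[-0.2,0,-0.19],0,0.1],
  [[-0.45,0,-0.19],0,0.1],
  [[-0.7,0,-0.19],0,0.1],
  [[-0.85,0.01,-0.19],0,0.1],
  [[-0.85,0.01,0],0,0.1],
  [[-0.85,0.01,0.16],0,0.1],
  [[-0.85,0.01,0.2],0,0.1],
  [[-0.85,0.01,0.2],0,0.1],
  [[-0.85,0.01,0.2],0,0.3],
  [[-0.85,0.01,0.2],0,0.3],
  [[-0.85,0.01,0.2],0,0.3],
])

```text
t: 25.65
position: [493.9, -38.4, 56.3]
eef_rot: [-3.141, 0.002, 3.08]
force: [0.1, -0.6, 0.1]
finger_gap: 25.5
finger_force: 0.0
```

>>> play_rows([
  [[0,0,-0.25],0,0.3],
  [[0,0,-0.5],0,0.5],
  [[0,0,-0.795],0,0.6],
  [[-0.1,-0.2,-0.795],0.004,0.6],
  [[-0.25,-0.45,-0.795],0.008,0.6],
  [[-0.35,-0.7,-0.795],0.008,0.6],
  [[-0.4,-0.9,-0.795],0.008,0.6],
  [[-0.4,-0.9,-0.795],0.008,0.6],
  [[-0.4,-0.9,-0.795],0.008,0.6],
])

```text
t: 26.55
position: [561.6, -223.8, 214.1]
eef_rot: [3.142, 0.0, 3.053]
force: [-0.8, 0.2, -0.0]
finger_gap: 51.3
finger_force: 0.0
```

```bash
python3 - <<'E'
from plant import r,grab_frame; from wp import *; from h import *
p,y=here(r)
legs(p,y,[(581.5,-395,215,173.2)])
f=grab_frame("scene");g=grab_frame("top")
a=cv2.resize(f["color"][100:310,240:440,::-1],None,fx=2.5,fy=2.5); c=cv2.resize(g["color"][145:250,235:325,::-1],None,fx=3.3,fy=5)
cv2.imwrite("pics/p11.png",np.hstack([a,c[:525]]))
E
```

```text
26.55 [ 561.6 -223.8  214.1] [180.    0.  174.9] [-0.8  0.2 -0. ] gap 51.3 0.0
(581.5, -395, 215, 173.2) -> [-0.1747, -0.8439, -0.0045] 0.0096
```

View pics/p11.png

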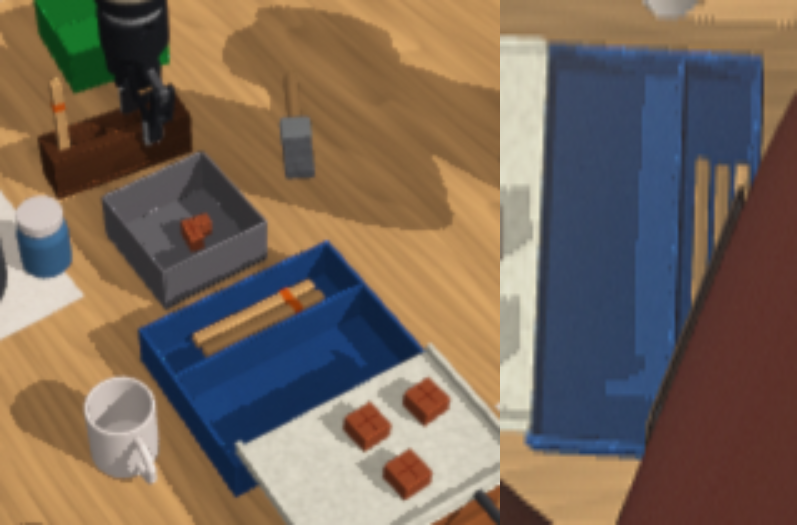

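Three sticks lie flat side by side (crop px 703, 721 and 740). Now the last one.

>>> play_rows([
  [[-0.175,-0.845,0],0.0095,0.6],
  [[-0.175,-0.845,0],0.0095,0.6],
  [[-0.175,-0.845,0],0.0095,0.6],
  [[-0.175,-0.845,0],0.0095,0.6],
  [[-0.175,-0.845,0],0.0095,0.6],
  [[-0.175,-0.845,0],0.0095,0.6],
  [[-0.175,-0.845,0],0.0095,0.6],
  [[-0.175,-0.845,0],0.0095,0.6],
])

```text
t: 27.45
position: [582.4, -392.2, 214.5]
eef_rot: [3.142, 0.0, 3.027]
force: [-0.2, -0.1, 1.0]
finger_gap: 51.3
finger_force: 0.0
```

```bash
python3 - <<'E'
from plant import r,grab_frame; from wp import *
p,y=here(r)
legs(p,y,[(582.5,-395.5,111,173.2)])
E
```

```text
27.45 [ 582.4 -392.2  214.5] [180.    0.  173.5] [-0.2 -0.1  1. ] gap 51.3 0.0
(582.5, -395.5, 111, 173.2) -> [-0.0024, -0.0163, 0.5177] 0.0014
```

>>> play_rows([
  [[-0.002,-0.016,0.2],0,0.6],
  [[-0.002,-0.016,0.4],0,0.6],
  [[-0.002,-0.016,0.517],0,0.6],
  [[-0.002,-0.016,0.517],0,0.6],
  [[-0.002,-0.016,0.517],0,0.1],
  [[-0.002,-0.016,0.517],0,0.1],
  [[-0.002,-0.016,0.517],0,0.1],
  [[-0.002,-0.016,0.517],0,0.1],
  [[-0.002,-0.016,0.517],0,0.1],
  [[-0.002,-0.016,0.517],0,0.1],
  [[-0.002,-0.016,0.517],0,0.1],
  [[-0.002,-0.016,0.517],0,0.1],
])

```text
t: 28.65
position: [583.3, -397.3, 112.7]
eef_rot: [-3.141, 0.003, 3.026]
force: [0.4, 3.2, 6.7]
finger_gap: 13.6
finger_force: 27.9
```

>>> play_rows([
  [[0,0,-0.15],0,0.1],
  [[0,0,-0.35],0,0.1],
  [[0,0,-0.5],0,0.1],
  [[0,0,-0.55],0,0.1],
  [[0,0,-0.55],0,0.1],
])

```text
t: 29.15
position: [582.8, -398.0, 222.7]
eef_rot: [-3.139, 0.003, 3.025]
force: [-0.2, 0.5, -0.4]
finger_gap: 13.6
finger_force: 26.5
```

```bash
python3 - <<'E'
from plant import r,grab_frame; from wp import *
p,y=here(r)
legs(p,y,[(500,-225,222,176.5),(*b(-95,-70),222,176.5)])
E
```

```text
29.15 [ 582.8 -398.   222.7] [-179.9    0.2  173.3] [-0.2  0.5 -0.4] gap 13.6 26.5
(500, -225, 222, 176.5) -> [0.5118, 0.8113, 0.0037] -0.0175
(np.float64(439.9), np.float64(-38.1), 222, 176.5) -> [0.357, 0.9144, -0.0] -0.0
```

>>> play_rows([
  [[0.512,0.81,0.004],-0.0175,0.1],
  [[0.512,0.81,0.004],-0.0175,0.1],
  [[0.512,0.81,0.004],-0.0175,0.1],
  [[0.512,0.81,0.004],-0.0175,0.1],
  [[0.512,0.81,0.004],-0.0175,0.1],
  [[0.512,0.81,0.004],-0.0175,0.1],
])

```text
t: 29.75
position: [498.6, -223.7, 219.0]
eef_rot: [3.141, -0.001, 3.082]
force: [0.4, -0.2, -0.2]
finger_gap: 13.8
finger_force: 26.5
```

>>> play_rows([
  [[0.36,0.91,0],0,0.1],
  [[0.36,0.91,0],0,0.1],
  [[0.36,0.91,0],0,0.1],
  [[0.36,0.91,0],0,0.1],
  [[0.36,0.91,0],0,0.1],
  [[0.36,0.91,0],0,0.1],
])

```text
t: 30.35
position: [439.0, -38.4, 219.5]
eef_rot: [-3.141, 0.0, 3.082]
force: [0.2, 0.3, -0.2]
finger_gap: 13.7
finger_force: 26.6
```

```bash
python3 - <<'E'
from plant import r,grab_frame; from wp import *
p,y=here(r); print("box coords",X@(p[:2]-o),Y@(p[:2]-o))
legs(p,y,[(*b(-95,-70),149,176.5)])
E
```

```text
30.35 [439.  -38.4 219.5] [-180.     0.   176.6] [ 0.2  0.3 -0.2] gap 13.7 26.6
box coords -95.83601476374288 -70.43067448170925
(np.float64(439.9), np.float64(-38.1), 149, 176.5) -> [-0.0042, 0.002, 0.3523] 0.0004
```

>>> play_rows([
  [[0,0,0.2],0,0.1],
  [[0,0,0.355],0,0.1],
  [[0,0,0.355],0,0.1],
  [[0.115,0,0.355],0,0.1],
  [[0.185,0,0.36],0,0.1],
  [[0.255,0,0.375],0,0.1],
  [[0.32,0,0.4],0,0.1],
  [[0.385,0,0.43],0,0.1],
  [[0.44,0,0.47],0,0.1],
  [[0.495,0,0.515],0,0.1],
  [[0.54,0,0.57],0,0.1],
  [[0.58,0,0.625],0,0.1],
])

```text
t: 31.55
position: [324.8, -32.9, 96.0]
eef_rot: [-3.14, 0.004, 3.079]
force: [1.1, 0.1, 2.5]
finger_gap: 13.6
finger_force: 28.2
```

>>> play_rows([
  [[0,0,-0.19],0,0.1],
  [[-0.2,0,-0.19],0,0.1],
  [[-0.45,0,-0.19],0,0.1],
  [[-0.7,0,-0.19],0,0.1],
  [[-0.85,0.01,-0.19],0,0.1],
  [[-0.85,0.01,0],0,0.1],
  [[-0.85,0.01,0.14],0,0.1],
  [[-0.85,0.01,0.17],0,0.1],
  [[-0.85,0.01,0.17],0,0.1],
  [[-0.85,0.01,0.17],0,0.3],
  [[-0.85,0.01,0.17],0,0.3],
  [[-0.85,0.01,0.17],0,0.3],
])

```text
t: 32.75
position: [493.2, -40.0, 61.9]
eef_rot: [-3.141, 0.002, 3.08]
force: [-0.2, 0.5, -0.8]
finger_gap: 25.6
finger_force: 0.0
```

>>> play_rows([
  [[0,0,-0.25],0,0.3],
  [[0,0,-0.5],0,0.4],
  [[0,0,-0.75],0,0.5],
  [[0.1,0.25,-0.8],0,0.5],
  [[0.2,0.5,-0.8],0,0.5],
  [[0.3,0.75,-0.8],0,0.5],
  [[0.3,0.98,-0.8],0,0.5],
  [[0.3,0.98,-0.8],0,0.5],
  [[0.3,0.98,-0.8],0,0.5],
])

```text
t: 33.65
position: [444.3, 161.0, 221.3]
eef_rot: [3.141, 0.001, 3.084]
force: [0.6, -1.0, 0.2]
finger_gap: 42.7
finger_force: 0.0
```

```bash
python3 - <<'E'
from plant import r,grab_frame; from wp import *; from h import *
p,y=here(r)
legs(p,y,[(561.3,349.3,215,176.5),(561.3,349.3,70,176.5)])
f=grab_frame("scene");g=grab_frame("top")
a=cv2.resize(f["color"][175:315,270:470,::-1],None,fx=2.4,fy=3); c=cv2.resize(g["color"][145:250,235:325,::-1],None,fx=3.3,fy=4)
cv2.imwrite("pics/p12.png",np.hstack([a,c[:420]]))
E
```

```text
33.65 [444.3 161.  221.3] [1.800e+02 1.000e-01 1.767e+02] [ 0.6 -1.   0.2] gap 42.7 0.0
(561.3, 349.3, 215, 176.5) -> [-0.5297, 0.9739, 0.0313] 0.0011
(561.3, 349.3, 70, 176.5) -> [0.0, 0.0, 0.725] -0.0
```

View pics/p12.png

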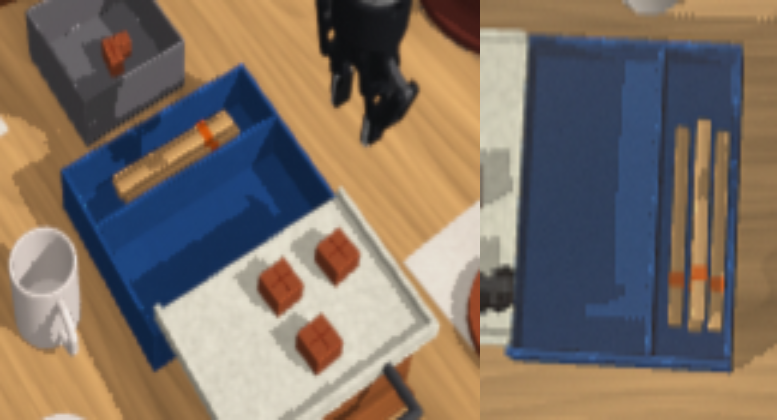

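The fourth stick lies flat on the middle one, inside the narrow compartment (top crop x about 702). The tray still holds three sound stamps. Now the handle.

>>> play_rows([
  [[-0.53,0.97,0.03],0,0.47],
  [[-0.53,0.97,0.03],0,0.47],
  [[-0.53,0.97,0.03],0,0.47],
  [[-0.53,0.97,0.03],0,0.47],
  [[-0.53,0.97,0.03],0,0.47],
  [[-0.53,0.97,0.03],0,0.47],
  [[-0.53,0.97,0.03],0,0.47],
  [[-0.53,0.97,0.03],0,0.47],
])

```text
t: 34.55
position: [562.3, 344.9, 214.9]
eef_rot: [-3.141, -0.0, 3.079]
force: [-0.2, -0.0, -0.3]
finger_gap: 40.2
finger_force: 0.0
```

```bash
python3 - <<'E'
from plant import r,grab_frame; from wp import *
p,y=here(r)
legs(p,y,[(561.3,349.3,66,176.5)])
E
```

```text
34.55 [562.3 344.9 214.9] [-180.    -0.   176.4] [-0.2 -0.  -0.3] gap 40.2 0.0
(561.3, 349.3, 66, 176.5) -> [0.0063, 0.0217, 0.7444] -0.0006
```

>>> play_rows([
  [[0.006,0.021,0.2],0,0.47],
  [[0.006,0.021,0.4],0,0.47],
  [[0.006,0.021,0.6],0,0.47],
  [[0.006,0.021,0.74],0,0.47],
  [[0.006,0.021,0.74],0,0.47],
  [[0.006,0.021,0.74],0,0.08],
  [[0.006,0.021,0.74],0,0.08],
  [[0.006,0.021,0.74],0,0.08],
  [[0.006,0.021,0.74],0,0.08],
  [[0.006,0.021,0.74],0,0.08],
  [[0.006,0.021,0.74],0,0.08],
  [[0.006,0.021,0.74],0,0.08],
], grip_force=50)

```text
t: 35.75
position: [562.5, 349.9, 69.3]
eef_rot: [-3.141, 0.003, 3.079]
force: [-0.6, -7.1, 4.1]
finger_gap: 10.3
finger_force: 48.7
```

```bash
python3 - <<'E'
from plant import r; from wp import *
here(r)
E
```

```text
35.75 [562.5 349.9  69.3] [-179.9    0.2  176.4] [-0.6 -7.1  4.1] gap 10.3 48.7
```

>>> play_rows([
  [[0,-0.003,-0.05],0,0.08],
  [[0,-0.01,-0.105],0,0.08],
  [[0,-0.02,-0.157],0,0.08],
  [[0,-0.031,-0.208],0,0.08],
  [[0,-0.045,-0.258],0,0.08],
  [[0,-0.062,-0.308],0,0.08],
  [[0,-0.081,-0.357],0,0.08],
  [[0,-0.102,-0.405],0,0.08],
  [[0,-0.126,-0.452],0,0.08],
  [[0,-0.152,-0.497],0,0.08],
])

```text
t: 36.75
position: [560.5, 321.5, 168.0]
eef_rot: [3.139, 0.003, 3.081]
force: [3.7, 1.6, -2.7]
finger_gap: 9.8
finger_force: 48.7
```

```bash
python3 - <<'E'
from plant import r; from wp import *
here(r)
E
```

```text
36.75 [560.5 321.5 168. ] [179.8   0.2 176.5] [ 3.7  1.6 -2.7] gap 9.8 48.7
```

>>> play_rows([
  [[0,-0.029,-0.044],0,0.08],
  [[0,-0.06,-0.087],0,0.08],
  [[0,-0.092,-0.128],0,0.08],
  [[0,-0.127,-0.168],0,0.08],
  [[0,-0.164,-0.205],0,0.08],
  [[0,-0.202,-0.241],0,0.08],
  [[0,-0.242,-0.275],0,0.08],
  [[0,-0.285,-0.307],0,0.08],
  [[0,-0.328,-0.336],0,0.08],
  [[0,-0.373,-0.363],0,0.08],
  [[0,-0.419,-0.389],0,0.08],
  [[0,-0.419,-0.389],0,0.08],
])

```text
t: 37.95
position: [555.1, 239.2, 248.4]
eef_rot: [3.134, 0.005, 3.082]
force: [-1.5, 10.3, 14.2]
finger_gap: 9.8
finger_force: 51.7
```

>>> play_rows([
  [[0,0,0],0,0.08],
  [[0,0,0],0,0.08],
  [[0,0,0],0,0.08],
  [[0,0,0],0,0.08],
  [[0,0,0],0,0.08],
  [[0,0,0],0,0.08],
  [[0,0,0],0,0.08],
  [[0,0,0],0,0.08],
])

```text
t: 38.75
position: [555.2, 240.2, 248.0]
eef_rot: [3.134, 0.005, 3.082]
force: [-2.0, 9.6, 15.2]
finger_gap: 10.0
finger_force: 51.7
```

```bash
python3 - <<'E'
from plant import r,grab_frame; from wp import *; from h import *
here(r)
f=grab_frame("top");g=grab_frame("scene")
a=cv2.resize(g["color"][165:345,290:470,::-1],None,fx=2.2,fy=2.2); c=cv2.resize(f["color"][140:245,165:325,::-1],None,fx=2.5,fy=3.77)
cv2.imwrite("pics/p13.png",np.hstack([a,cv2.resize(c,(400,a.shape[0]))]))
for n,F,roi in(("top",f,(170,145,325,245)),("scene",g,(300,200,470,340))):
    H=cv2.cvtColor(F["color"],cv2.COLOR_RGB2HSV); m=((H[...,0]<12)|(H[...,0]>170))&(H[...,1]>110)&(H[...,2]>45)
    k=np.zeros_like(m);k[roi[1]:roi[3],roi[0]:roi[2]]=1
    for c in blobs(m&k,25): print(n,np.round(cv2.minAreaRect(c)[0]),cv2.contourArea(c))
E
```

```text
38.75 [555.2 240.2 248. ] [179.6   0.3 176.6] [-2.   9.6 15.2] gap 10.0 51.7
top [274. 215.] 101.5
top [264. 198.] 101.0
top [279. 193.] 98.0
top [180. 194.] 1434.0
scene [395. 323.] 60.5
scene [423. 303.] 91.0
scene [389. 303.] 978.5
scene [348. 291.] 37.0
scene [467. 279.] 73.0
scene [387. 273.] 127.5
scene [366. 257.] 142.0
scene [351. 249.] 159.0
scene [374. 241.] 159.5
```

All three stamps are in the wide compartment (top px (274,215), (264,198) and (279,193)). Lowering the tray.

>>> play_rows([
  [[0,0.046,0.026],0,0.08],
  [[0,0.09,0.053],0,0.08],
  [[0,0.134,0.082],0,0.08],
  [[0,0.177,0.114],0,0.08],
  [[0,0.217,0.148],0,0.08],
  [[0,0.255,0.184],0,0.08],
  [[0,0.292,0.221],0,0.08],
  [[0,0.327,0.261],0,0.08],
  [[0,0.359,0.302],0,0.08],
  [[0,0.39,0.345],0,0.08],
  [[0,0.419,0.389],0,0.08],
  [[0,0.419,0.389],0,0.08],
])

```text
t: 40.05
position: [560.5, 321.8, 166.0]
eef_rot: [3.14, 0.002, 3.081]
force: [6.9, 2.1, 0.9]
finger_gap: 9.8
finger_force: 53.4
```

>>> play_rows([
  [[0,0.026,0.045],0,0.08],
  [[0,0.05,0.092],0,0.08],
  [[0,0.071,0.14],0,0.08],
  [[0,0.09,0.189],0,0.08],
  [[0,0.107,0.239],0,0.08],
  [[0,0.121,0.289],0,0.08],
  [[0,0.132,0.34],0,0.08],
  [[0,0.142,0.392],0,0.08],
  [[0,0.149,0.445],0,0.08],
  [[0,0.152,0.475],0,0.08],
  [[0,0.152,0.495],0,0.08],
  [[0,0.152,0.495],0,0.08],
])

```text
t: 41.25
position: [562.3, 350.0, 70.5]
eef_rot: [-3.14, 0.003, 3.079]
force: [-5.0, -10.9, 32.6]
finger_gap: 9.7
finger_force: 56.3
```

```bash
python3 - <<'E'
from plant import r; from wp import *
here(r)
E
```

```text
41.25 [562.3 350.   70.5] [-179.9    0.2  176.4] [ -5.  -10.9  32.6] gap 9.7 56.3
```

>>> play_rows([
  [[0,0,-0.01],0,0.08],
  [[0,0,-0.01],0,0.45],
  [[0,0,-0.01],0,0.45],
  [[0,0,-0.01],0,0.45],
  [[0,0,-0.01],0,0.45],
  [[0,0,-0.15],0,0.45],
  [[0,0,-0.4],0,0.45],
  [[0,0,-0.65],0,0.45],
  [[0,0,-0.75],0,0.45],
  [[0.2,0.2,-0.75],0,0.45],
  [[0.4,0.4,-0.75],0,0.45],
  [[0.4,0.4,-0.75],0,0.45],
])

```text
t: 42.45
position: [482.8, 438.8, 217.1]
eef_rot: [3.141, -0.002, 3.084]
force: [0.3, -0.0, -0.0]
finger_gap: 38.4
finger_force: 0.0
```

>>> play_rows([
  [[0.25,0.1,0],0,0.45],
  [[0.5,0.2,0],0,0.45],
  [[0.75,0.3,0],0,0.45],
  [[0.75,0.3,0],0,0.45],
  [[0.75,0.3,0],0,0.45],
])

```text
t: 42.95
position: [338.6, 505.5, 217.0]
eef_rot: [-3.141, -0.0, 3.084]
force: [0.7, -0.9, -0.3]
finger_gap: 38.3
finger_force: 0.0
```

```bash
python3 - <<'E'
from plant import r,grab_frame; from wp import *; from h import *
here(r)
f=grab_frame("top");g=grab_frame("scene")
a=cv2.resize(g["color"][100:345,240:470,::-1],None,fx=1.75,fy=1.75); c=f["color"][140:250,165:385,::-1]
cv2.imwrite("pics/p14.png",np.hstack([a,cv2.resize(c,(396,a.shape[0]))]))
E
```

```text
42.95 [338.6 505.5 217. ] [-180.    -0.   176.7] [ 0.7 -0.9 -0.3] gap 38.3 0.0
```

View pics/p14.png

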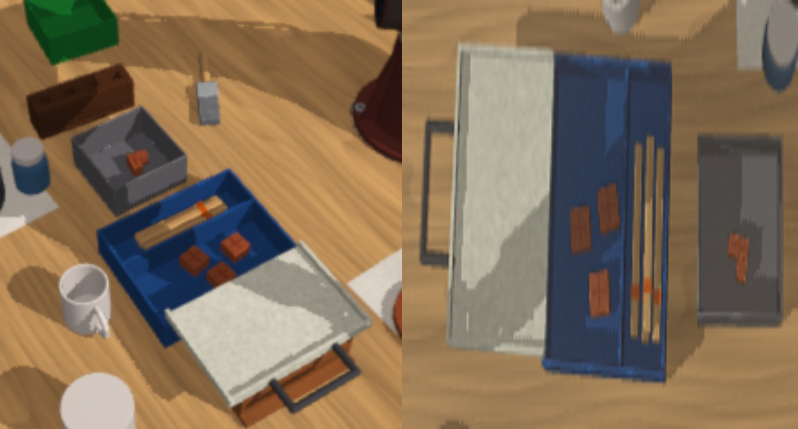

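The final view shows everything in place. The tray is down and empty, the three sound stamps are in the wide compartment and the four sticks are in the narrow one. The broken L is in the grey tub and the stand is empty. Handing in.

```bash
python3 -c "
from plant import ticket; print(ticket.hand_in())"
```

```text
the job is handed in; nothing more can be done
None
```

The job is handed in, with no verdict returned: the broken stamp went into the grey tub first, the three sound stamps were then tipped into the wide compartment, all four sticks lie flat in the narrow one (one resting on top of another), and the tray is back on its rest.

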